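Empty the slide loader

ROBOT

A 7-joint arm with a two-finger parallel gripper is mounted at the origin on the work surface. World frame = base frame: x ahead of the robot, y to its left, z up, the work surface at z = 0. Lengths are in m, angles in degrees, forces in N, time in s.
With the tool pointing down it reaches from about 0.425 to 0.825 m from the base axis. Payload 3.6 kg.
Tool frame: the origin (TCP) lies at the very end of the fingers, on their centre line; the grasp point (between the pads) lies 19 mm behind it (bot.tcp_to_grasp is the distance from the TCP to the grasp point, in m); z points along the fingers, y is the line along which they close (so a half turn about z gives the same grasp; the last joint's range is limited). The gripper opens to 85 mm and grips with 20 to 120 N. Pads are 22 mm wide; open, the fingers measure 114 mm over their backs; the gripper's body (76 mm by 85 mm) begins 54 mm behind the grasp point. The pads swing forward as they close: fully open they stand 13 mm farther back than shut.
Start: joints at [-1.518, 35.231, -0.722, 81.555, 0.464, 63.22, -2.315], TCP at [0.65, 0, 0.231] pointing down, gripper open.
Joint ranges: [-178.69, 178.69], [-17.37, 117.87], [-77.05, 75.6], [15.02, 138.74], [-78.02, 258.01], [0.78, 113.62], [-162.83, 162.83]. Speed limits (degrees/s): [159.86, 159.86, 180, 180, 180, 180, 180].

INTERFACE

Orientations are given as [roll, pitch, yaw] about the fixed x, y, z axes, in that order (R = Rz(yaw) Ry(pitch) Rx(roll)).
In Python, from rig import bot, vision gives the robot as it stands.
- The arm moves only by the shell command python3 -m creep 'ROWS'. ROWS is JSON, a list that holds one entry, the list of rows, each a list of 5 numbers: the finger opening in cm, from 0 to 8.54, then the shift along the tool's x, y, z in cm, then the turn about the tool's z in degrees. A call has 1 to 20 rows; each row is the pose to reach, as a shift and turn from the pose commanded when the call began, along the tool's axes at that moment; what a row does not reach only later rows make up. A row lasts 1/12 s, in which the tool goes at most 41.7 mm and 7.16 degrees, less where a joint would pass 70% of its speed; a pose out of reach is approached as far as the arm can. A call with a gripper value outside its range is refused whole. The fingers move at their own pace and stop on an object; the grip force is fixed at half the most. Time passes only in rows, so rows that repeat a pose let the fingers close. It gives the time, the measured TCP pose, the force, the opening and the grip force at its end, in the units of the state.
- bot.get_obs(): the state, without advancing time (a new reading comes with each control period).
- vision.read_camera(name): name is "scene" or "side" or "wrist"; returns a dict with "image" (420x560x3 uint8, red, green, blue), "vertical_fov" (degrees; the focal length in pixels is half the picture's height over the tangent of half this angle, whatever the lens; pixels are square), "cx", "cy" (the principal point, pixels), "position" and "attitude" of the camera in the world. Camera axes: x right, y down, z forward; pixel columns grow to the right and rows downward; lengths in m; the calibration is good to about 2 mm. A picture is of the moment at which its call begins. There is no depth.
- bot.sign_off(): hands the job in; it is judged then, once.
The state is a dict: "clock": time; "qpos": joint angles; "dq": joint speeds; "tau": joint torques, N m; "tcp_pos": TCP position; "ee_rot": TCP orientation; "contact_force": force on the tool from outside, world axes, zero at the start; "torque": the same for the moment, N m; "finger_gap": opening from 0.0 (shut) to 1.0 (fully open); "gripper_force": force on a finger pad.
Only numpy, scipy, OpenCV 4.12 (cv2) and the standard library are available. Lean on these libraries where they do the work, as an engineer would, in place of code of your own. Each camera call takes 0.05 s, during which the arm holds its last target. There are 200 camera calls.

TASK

Empty the slide loader: turn the clamp knob fully to free the retaining bar, slide the bar fully open, then, for every bay that holds a slide carrier, press its spring ejector slide all the way so that the carrier is pushed out, and lay each carrier flat, glass up and lengthwise, in the middle of a compartment of its own in the steel transport tray. When all carriers are in the tray, slide the bar fully closed, turn the knob fully back to lock it, and let everything go; leave the other things on the bench alone.

Things in the scene. Friction and masses are not known exactly. Their poses are not given: they have to be found in the camera images.
- loader: Fixed slide loader, 225 (x) by 450 mm (y); origin on the table; local -x = open front, facing the robot. Bays 0-3 at local y -120, -40, 40, 120 mm: 43 mm wide, floor 10 mm up, walls (tops 31 mm up) from x -50 to 85. Clear cover, top 37 mm up, x -30 to 50, an 18 mm slot over each bay. Flat apron in front at floor height to x -140, retaining bar flush in it at x -58.
- bar_handle (a point): Grip point, 35 mm above the table, of the upright black handle block (14 mm along loader x, 16 along y; top 42 mm up, clear from 10 mm up) at the left (+y) end of the steel retaining bar; loader local (-70, 225 mm) when closed. The bar's four teeth (8 by 22 mm, tops 24 mm up) stand before the bays when closed, before the walls when open.
- bar (a joint): Retaining bar: 0 = closed, teeth block the bays; 0.040 m = fully open. Grows as it slides to loader -y (robot's right). About 3 N of friction; stays where left. While the knob is locked its dog blocks the bar's end (4 mm of play).
- knob_grip (a point): Grip point, 50 mm above the table, on the axis of the black clamp knob at the loader's right end, local (-58, -214 mm). Upright wing 12 mm thick, 56 mm long, 34 to 60 mm above the table; at joint 0 its length lies along loader y; it turns with the joint. Under it a 45 mm dog (top 20 mm up) points to the bar's end (+y) when locked.
- knob (a joint): Clamp knob, rad: 0 = locked, 1.5 = fully freed (end stop); grows counter-clockwise seen from above; stiff by about 0.06 N m, stays where left. The dog can swing back to locked only when the bar is fully closed.
- tray: Loose steel transport tray, 272 (x) by 146 (y) by 10 mm, 0.7 kg. Origin at the centre of its underside. Floor 4 mm thick; four compartments, two by two, centred at tray x = -68 or +68, y = -35.5 or +35.5 mm, each 130 mm along x and 67 mm along y, parted and edged by ribs 4 mm thick whose tops are 10 mm above the table.
- ejector0_tab (a point): Middle of the upright black tab (10 mm along loader x, 14 mm along y, from 37 mm up to 67 mm above the table is free) of bay 0's spring ejector slide, 55 mm above the table, behind the carrier at loader local x = +58 mm when at rest. Push its rear (+x) face towards the loader's front; it runs along the slot in the cover.
- ejector0 (a joint): Ejector slide of bay 0: 0 = at rest, 0.070 m = fully pressed (towards the loader's front, -x); the spring pushes back with 2 N at rest to 6 N fully pressed and returns it when let go. The carrier is pushed out as far as the slide goes, and stays out.
- ejector1_tab (a point): Middle of the upright black tab (10 mm along loader x, 14 mm along y, from 37 mm up to 67 mm above the table is free) of bay 1's spring ejector slide, 55 mm above the table, behind the carrier at loader local x = +58 mm when at rest. Push its rear (+x) face towards the loader's front; it runs along the slot in the cover.
- ejector1 (a joint): Ejector slide of bay 1: 0 = at rest, 0.070 m = fully pressed (towards the loader's front, -x); the spring pushes back with 2 N at rest to 6 N fully pressed and returns it when let go. The carrier is pushed out as far as the slide goes, and stays out.
- ejector2_tab (a point): Middle of the upright black tab (10 mm along loader x, 14 mm along y, from 37 mm up to 67 mm above the table is free) of bay 2's spring ejector slide, 55 mm above the table, behind the carrier at loader local x = +58 mm when at rest. Push its rear (+x) face towards the loader's front; it runs along the slot in the cover.
- ejector2 (a joint): Ejector slide of bay 2: 0 = at rest, 0.070 m = fully pressed (towards the loader's front, -x); the spring pushes back with 2 N at rest to 6 N fully pressed and returns it when let go. The carrier is pushed out as far as the slide goes, and stays out.
- ejector3_tab (a point): Middle of the upright black tab (10 mm along loader x, 14 mm along y, from 37 mm up to 67 mm above the table is free) of bay 3's spring ejector slide, 55 mm above the table, behind the carrier at loader local x = +58 mm when at rest. Push its rear (+x) face towards the loader's front; it runs along the slot in the cover.
- ejector3 (a joint): Ejector slide of bay 3: 0 = at rest, 0.070 m = fully pressed (towards the loader's front, -x); the spring pushes back with 2 N at rest to 6 N fully pressed and returns it when let go. The carrier is pushed out as far as the slide goes, and stays out.
- carrier0: Slide carrier, a white plastic block with a glass slide on its top face, 100 (x) by 40 (y) by 18 mm, 0.1 kg; absent in some runs. Origin at the centre of its underside. At the start it lies in bay 0, glass up, from loader local x = -50 to +50 mm, its length along loader x.
- carrier1: Slide carrier, a white plastic block with a glass slide on its top face, 100 (x) by 40 (y) by 18 mm, 0.1 kg; absent in some runs. Origin at the centre of its underside. At the start it lies in bay 1, glass up, from loader local x = -50 to +50 mm, its length along loader x.
- carrier2: Slide carrier, a white plastic block with a glass slide on its top face, 100 (x) by 40 (y) by 18 mm, 0.1 kg; absent in some runs. Origin at the centre of its underside. At the start it lies in bay 2, glass up, from loader local x = -50 to +50 mm, its length along loader x.
- carrier3: Slide carrier, a white plastic block with a glass slide on its top face, 100 (x) by 40 (y) by 18 mm, 0.1 kg; absent in some runs. Origin at the centre of its underside. At the start it lies in bay 3, glass up, from loader local x = -50 to +50 mm, its length along loader x.
- flask: Bystander: clear culture flask lying, 110 mm, green cap. Leave it alone.
- bottle: Bystander: bottle, 130 mm tall. Leave it alone.
- dishes: Bystander: stack of dishes, 88 mm wide, 44 mm tall. Leave it alone.
- slidebox: Bystander: closed blue slide box, 100 by 85 by 34 mm. Leave it alone.
- tipbox: Bystander: white pipette tip box, 85 by 120 by 59 mm. Leave it alone.
- driver: Bystander: screwdriver lying. Leave it alone.
There are look-alikes about, which are no part of the job. What is shaped like the carrier2 but orange is not meant.

How it is judged (in metres and radians):
On the way, in this order (a step that is already met when the one before it is completed fails the run):
1. the clamp knob is turned to free the bar (past 1.1 rad) (value of joint knob above 1.1 rad), for 0.2 s.
2. the retaining bar is slid open (past 34 mm) (value of joint bar above 0.034 m), for 0.2 s.
3. an ejector slide is pressed (past 45 mm) (value of joint any of ejector0, ejector1, ejector2, ejector3 above 0.045 m), for 0.05 s.
4. every carrier lies in a compartment of the tray (z of carrier0 in the frame of tray between 0 and 0.008 m and angle between each of carrier0, carrier1, carrier2, carrier3's own z axis and vertical below 0.08 rad and angle between the x axis of each of carrier0, carrier1, carrier2, carrier3 and the x axis of tray, either way round below 0.3 rad and ((y of carrier0 in the frame of tray between -0.0535 and -0.0175 m and x of carrier0 in the frame of tray between -0.088 and -0.048 m) or (y of carrier0 in the frame of tray between -0.0535 and -0.0175 m and x of carrier0 in the frame of tray between 0.048 and 0.088 m) or (y of carrier0 in the frame of tray between 0.0175 and 0.0535 m and x of carrier0 in the frame of tray between -0.088 and -0.048 m) or (y of carrier0 in the frame of tray between 0.0175 and 0.0535 m and x of carrier0 in the frame of tray between 0.048 and 0.088 m)) and z of carrier1 in the frame of tray between 0 and 0.008 m and ((y of carrier1 in the frame of tray between -0.0535 and -0.0175 m and x of carrier1 in the frame of tray between -0.088 and -0.048 m) or (y of carrier1 in the frame of tray between -0.0535 and -0.0175 m and x of carrier1 in the frame of tray between 0.048 and 0.088 m) or (y of carrier1 in the frame of tray between 0.0175 and 0.0535 m and x of carrier1 in the frame of tray between -0.088 and -0.048 m) or (y of carrier1 in the frame of tray between 0.0175 and 0.0535 m and x of carrier1 in the frame of tray between 0.048 and 0.088 m)) and z of carrier2 in the frame of tray between 0 and 0.008 m and ((y of carrier2 in the frame of tray between -0.0535 and -0.0175 m and x of carrier2 in the frame of tray between -0.088 and -0.048 m) or (y of carrier2 in the frame of tray between -0.0535 and -0.0175 m and x of carrier2 in the frame of tray between 0.048 and 0.088 m) or (y of carrier2 in the frame of tray between 0.0175 and 0.0535 m and x of carrier2 in the frame of tray between -0.088 and -0.048 m) or (y of carrier2 in the frame of tray between 0.0175 and 0.0535 m and x of carrier2 in the frame of tray between 0.048 and 0.088 m)) and z of carrier3 in the frame of tray between 0 and 0.008 m and ((y of carrier3 in the frame of tray between -0.0535 and -0.0175 m and x of carrier3 in the frame of tray between -0.088 and -0.048 m) or (y of carrier3 in the frame of tray between -0.0535 and -0.0175 m and x of carrier3 in the frame of tray between 0.048 and 0.088 m) or (y of carrier3 in the frame of tray between 0.0175 and 0.0535 m and x of carrier3 in the frame of tray between -0.088 and -0.048 m) or (y of carrier3 in the frame of tray between 0.0175 and 0.0535 m and x of carrier3 in the frame of tray between 0.048 and 0.088 m))), for 0.2 s.
At the end, for the whole second after the job is handed in: Every carrier at rest flat (0.08 rad), glass up, on the tray floor, along a compartment (0.3 rad; 18 mm sideways and 20 mm lengthwise of its centre), one in each; tray flat on the table; bar closed within 4 mm, knob locked within 0.12 rad, ejector slides back within 5 mm (all of step 4 and value of joint bar below 0.004 m and value of joint knob below 0.12 rad and angle between tray's own z axis and vertical below 0.05 rad and height (world z) of tray below 0.006 m and value of joint each of ejector0, ejector1, ejector2, ejector3 below 0.005 m and linear speed of each of carrier0, carrier1, carrier2, carrier3 below 0.02 m/s); the robot touches nothing.
It fails at once if a bystander is moved more than 40 mm (distance of any of flask, bottle, dishes, slidebox, tipbox, driver from where it was at the start of the episode above 0.04 m).
Of carrier0, carrier1, carrier2, carrier3 only 3 to 4 are there at a start; the rules pass over those that are not, and their reading is None.
At some moment in a run one of tray may be knocked a few centimetres aside while the robot is not near it.
Once in a run the grip may slacken for a moment while it holds something.
It also fails if it takes over 210 s, if anything falls off the work surface, if the arm or the gripper's body presses on something with over 40 N, if the wrist force passes 120 N, or if a joint passes its speed limit or range.

## Working session

There is one attempt and no reset: what is moved stays moved. The work goes in short steps, Python scripts to look and compute and a shell command to move; the robot and the scene stay as the last step left them, time stands still between calls to the robot, and variables do not carry over. Pictures are saved under pics/ and viewed, at most 14 in all, crops included, and the job is handed in when it is done.

```bash
ls; mkdir -p pics
python3 - <<'E'
from rig import bot,vision
import cv2,numpy as np
print(bot.get_obs())
for n in ("scene","side"):
    d=vision.read_camera(n); print(n,{k:v for k,v in d.items() if k!="image"})
    cv2.imwrite(f"pics/{n}0.png",d["image"][:,:,::-1])
E
```

```text
pics
{'clock': 0.0, 'qpos': array([-1.51716682, 35.2890457 , -0.72198824, 81.64337484,  0.46425574,
       63.22149456, -2.31324832]), 'dq': array([-0.03841616, -0.09365576,  0.09862275,  0.0596376 ,  0.0387771 ,
       -0.13706089, -0.06426021]), 'tau': array([ 1.38264377e-04, -4.69217670e+01,  2.59523503e-01, -1.71036780e+01,
        1.00907375e-02,  9.80606623e-03,  4.10031795e-07]), 'tcp_pos': array([ 6.49206743e-01, -1.41432395e-05,  2.30128670e-01]), 'ee_rot': array([-1.79848996e+02,  2.92389071e-03,  9.00035208e+01]), 'contact_force': array([ 0.35431143, -0.28450448,  0.71577878]), 'torque': array([-0.05085285, -0.02842009,  0.03185726]), 'gripper_force': 0.0, 'finger_gap': 0.9964032210901245}
scene {'vertical_fov': 48.830680675365365, 'cx': 274.7794213683252, 'cy': 210.00484242003606, 'position': array([ 1.25020584, -0.62989405,  0.76009481]), 'attitude': array([-130.02851134,    0.70420344,   50.83610642])}
side {'vertical_fov': 52.10017376082569, 'cx': 282.6790887650243, 'cy': 208.23978123808345, 'position': array([0.15592302, 0.54739273, 0.71599901]), 'attitude': array([-130.22168843,   -1.29581343, -147.5852115 ])}
```

View pics/scene0.png

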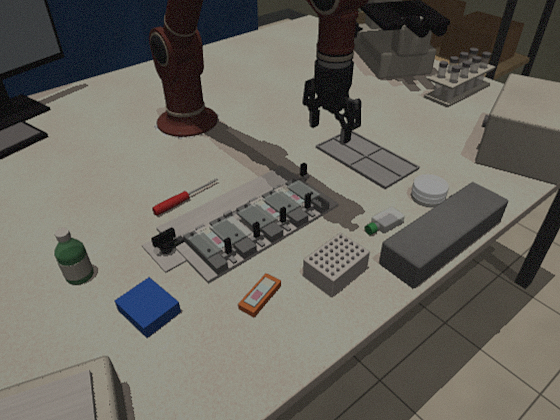

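View pics/side0.png

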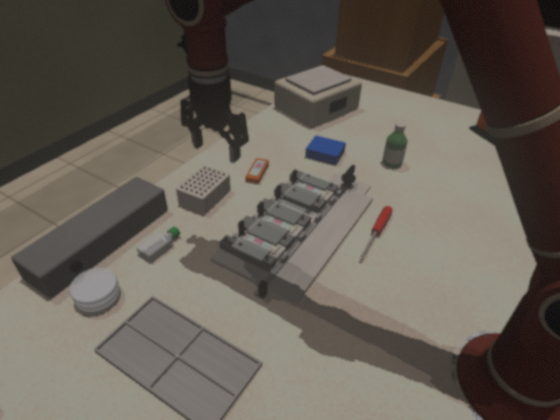

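The scene view shows the loader around (260,222), the knob at (165,238), the bar handle at (304,170) and the tray at (367,158). The orange look-alike lies on the table at (260,293); it is orange, so it is not meant. The side view shows the tray at (178,357), the handle at (263,288), the knob at (348,178) and the orange look-alike at (257,170). I'll crop both views to confirm this and pick out points.

```bash
cat > h.py <<'E'
import numpy as np,cv2
from scipy.spatial.transform import Rotation as Ro
from rig import bot,vision
class Cam:
    def __init__(s,n,pic=None):
        d=vision.read_camera(n); s.im=d["image"]; s.f=s.im.shape[0]/2/np.tan(np.radians(d["vertical_fov"]/2))
        s.c=np.array([d["cx"],d["cy"]]); s.p=np.array(d["position"]); s.R=Ro.from_euler("xyz",d["attitude"],degrees=True).as_matrix()
        if pic: cv2.imwrite("pics/"+pic,s.im[:,:,::-1])
    def ray(s,uv): 
        v=np.r_[(np.array(uv,float)-s.c)/s.f,1]; return s.R@(v/np.linalg.norm(v))
    def onz(s,uv,z): r=s.ray(uv); return s.p+r*(z-s.p[2])/r[2]
    def proj(s,P): q=s.R.T@(np.array(P,float)-s.p); return s.c+s.f*q[:2]/q[2]
def tri(a,ua,b,ub):
    A=np.zeros((3,3));B=np.zeros(3);
    for c,u in((a,ua),(b,ub)):
        r=c.ray(u);M=np.eye(3)-np.outer(r,r);A+=M;B+=M@c.p
    x=np.linalg.solve(A,B); return x,[np.linalg.norm(np.cross(c.ray(u),x-c.p)) for c,u in((a,ua),(b,ub))]
E
python3 - <<'E'
import cv2
a=cv2.imread("pics/scene0.png")[150:290,130:350];b=cv2.imread("pics/side0.png")[155:300,200:400]
up=lambda i:cv2.convertScaleAbs(cv2.resize(i,None,fx=3.6,fy=3.6,interpolation=cv2.INTER_CUBIC),alpha=1.5,beta=15)
cv2.imwrite("pics/c1.png",up(a));cv2.imwrite("pics/c2.png",up(b))
for n in("scene","side"):
    i=cv2.imread(f"pics/{n}0.png")
    m=cv2.inRange(i,(0,0,0),(38,38,38)); k,l,s,c=cv2.connectedComponentsWithStats(m)
    print(n,[(s[j].tolist(),c[j].round(1).tolist()) for j in range(1,k) if 25<s[j][4]<700])
E
```

```text
scene [([312, 0, 23, 12, 189], [323.7, 4.2]), ([486, 0, 31, 79, 665], [501.4, 35.4]), ([521, 0, 35, 76, 592], [538.4, 35.7]), ([78, 72, 12, 8, 27], [83.7, 76.1]), ([167, 107, 50, 28, 388], [199.6, 119.9]), ([300, 163, 7, 14, 74], [303.2, 169.4]), ([304, 193, 9, 16, 86], [307.6, 200.3]), ([280, 207, 6, 16, 84], [282.6, 214.4]), ([488, 216, 13, 13, 29], [494.8, 221.8]), ([252, 222, 13, 16, 99], [256.5, 229.6]), ([152, 228, 34, 26, 426], [165.9, 240.9]), ([224, 238, 8, 16, 91], [227.7, 245.5]), ([380, 257, 8, 12, 28], [382.7, 262.9]), ([388, 269, 33, 19, 105], [404.7, 278.3])]
side [([169, 0, 30, 21, 499], [184.9, 8.6]), ([537, 0, 23, 28, 510], [549.9, 11.9]), ([527, 228, 33, 23, 239], [542.9, 242.0]), ([71, 262, 11, 10, 46], [75.9, 267.0]), ([544, 300, 16, 37, 410], [553.1, 316.6])]
```

View pics/c1.png

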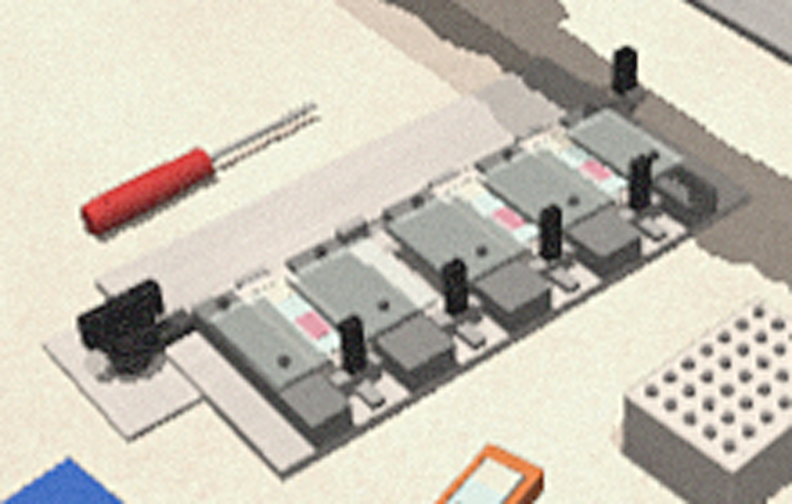

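View pics/c2.png

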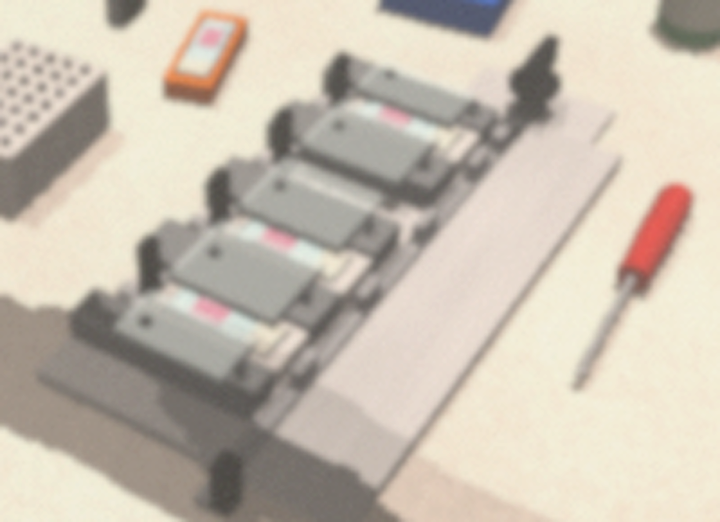

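Pink labels in the scene crop at (597,170), (508,218) and (312,325) show carriers in bays 3, 2 and 0. Bay 1 at (405,275) is empty, and the side crop agrees: its pinks are at (210,308), (280,240) and (395,117), with none at (340,180). The look-alike at (490,480) in the scene crop is orange and on the table outside the loader, so I'll leave it alone. Next I measure.

Run:
```python
from h import *
a=Cam("scene");b=Cam("side")
sc={'t3':(307.6,200.3),'t2':(282.6,214.4),'t1':(256,229.6),'t0':(227.7,245.5),'h':(303.2,169.4),'k':(163.5,236)}
sd={'t3':(241.7,227.8),'t2':(260.5,207.8),'t1':(278.6,191),'t0':(293.6,175.8),'h':(262.5,288.3),'k':(349,177)}
for k in sc: print(k,tri(a,sc[k],b,sd[k])[0].round(4),np.round(tri(a,sc[k],b,sd[k])[1],4))
z={'h':.027,'k':.047}
loc={'t0':(58,-120),'t1':(58,-40),'t2':(58,40),'t3':(58,120),'h':(-70,225),'k':(-58,-214)}
for use in (0,1):
    L=[];W=[]
    for k in loc:
        P=a.onz(sc[k],z.get(k,.052)) if use==0 else tri(a,sc[k],b,sd[k])[0]
        L.append(np.array(loc[k])/1e3);W.append(P[:2])
    L=np.array(L);W=np.array(W);l=L-L.mean(0);w=W-W.mean(0)
    th=np.arctan2((l[:,0]*w[:,1]-l[:,1]*w[:,0]).sum(),(l*w).sum());R=np.array([[np.cos(th),-np.sin(th)],[np.sin(th),np.cos(th)]])
    t=W.mean(0)-R@L.mean(0);print("loader",np.degrees(th).round(2),t.round(4));print(((L@R.T+t)-W).round(4).tolist())
for n,c,x,y in(("scene",a,(305,430),(125,195)),("side",b,(80,280),(285,419))):
    hsv=cv2.cvtColor(c.im,cv2.COLOR_RGB2HSV);print(n,hsv[155,375 if n=="scene" else 0],[hsv[v,u].tolist() for u,v in([(345,150),(400,165),(300,140),(420,140)] if n=="scene" else [(150,330),(200,350),(150,390),(240,400),(60,350)])])
    g=np.zeros(c.im.shape[:2],np.uint8);s=(slice(*y),slice(*x))
    m=cv2.inRange(hsv,(0,0,70),(180,28,165));g[s]=m[s];g=cv2.morphologyEx(g,cv2.MORPH_CLOSE,np.ones((7,7)))
    ct=max(cv2.findContours(g,0,2)[0],key=cv2.contourArea)
    r=cv2.approxPolyDP(cv2.convexHull(ct),6,True)[:,0];print(cv2.contourArea(ct),r.tolist(),[c.onz(u,.010)[:2].round(4).tolist() for u in r])
    cv2.imwrite(f"pics/m_{n}.png",g)
```

```text
t3 [ 0.6086 -0.0166  0.0474] [0.0015 0.0015]
t2 [ 0.6118 -0.0981  0.0487] [0.0006 0.0006]
t1 [ 0.6123 -0.1783  0.0476] [0.0011 0.0011]
t0 [ 0.6143 -0.2568  0.0475] [0. 0.]
h [0.4802 0.0857 0.0245] [0.0008 0.0008]
k [ 0.492  -0.3469  0.0407] [0.0026 0.0026]
loader 0.21 [ 0.5567 -0.1396]
[[-0.0033, -0.0002], [-0.0024, 0.0011], [-0.0008, 0.0009], [0.0003, 0.0003], [0.0024, 0.0014], [0.0038, -0.0034]]
loader 0.2 [ 0.5525 -0.137 ]
[[-0.0034, -0.0001], [-0.0016, 0.0014], [-0.0014, 0.0012], [0.0015, -0.0002], [0.0016, 0.002], [0.0033, -0.0043]]
scene [ 19  17 120] [[17, 15, 118], [17, 15, 119], [25, 29, 152], [30, 23, 152]]
8140.5 [[429, 125], [429, 194], [305, 193], [305, 127]] [[0.5413, 0.5724], [0.7605, 0.2767], [0.5491, 0.0319], [0.2938, 0.262]]
side [28 55 56] [[13, 20, 116], [12, 21, 122], [11, 21, 95], [19, 38, 147], [20, 34, 149]]
14258.5 [[80, 419], [82, 359], [140, 285], [279, 318], [276, 374], [222, 419]] [[0.5793, 0.4538], [0.6637, 0.3839], [0.7039, 0.2088], [0.4179, 0.1184], [0.3593, 0.2191], [0.39, 0.3309]]
```

```bash
python3 -m creep '[[[8.5,-18,-12,-4,0],[8.5,-18,-12,-4,0],[8.5,-18,-12,-4,0],[8.5,-18,-12,-4,0],[8.5,-18,-12,-4,0],[8.5,-18,-12,-4,0],[8.5,-18,-12,-4,0],[8.5,-18,-12,-4,0],[8.5,-18,-12,-4,0],[8.5,-18,-12,-4,0]]]'
python3 - <<'E'
from h import *
w=Cam("wrist","w1.png");print(w.p,w.R,w.f);a=Cam("scene","s1.png")
c=a
hsv=cv2.cvtColor(c.im,cv2.COLOR_RGB2HSV)
g=np.zeros(c.im.shape[:2],np.uint8);s=(slice(125,195),slice(305,430))
m=cv2.inRange(hsv,(0,0,70),(180,22,138));g[s]=m[s];g=cv2.morphologyEx(g,cv2.MORPH_CLOSE,np.ones((3,3)));g=cv2.morphologyEx(g,cv2.MORPH_OPEN,np.ones((3,3)))
ct=max(cv2.findContours(g,0,2)[0],key=cv2.contourArea);print(cv2.contourArea(ct))
r=cv2.approxPolyDP(cv2.convexHull(ct),5,True)[:,0];print(r.tolist(),[c.onz(u,.010)[:2].round(4).tolist() for u in r])
E
```

```text
clock: 1.03
tcp_pos: [0.5309, -0.1777, 0.2708]
ee_rot: [-180.0, -0.1, 90.2]
contact_force: [0.6, -0.1, -0.5]
finger_gap: 0.996
gripper_force: 0.0
[ 0.52906619 -0.09873263  0.41310788] [[ 9.99987543e-01  4.86984377e-03  1.09482254e-03]
 [ 4.97248790e-03 -9.52867533e-01 -3.03345908e-01]
 [-4.34026326e-04  3.03347573e-01 -9.52879878e-01]] 351.0167007143083
2528.0
[[317, 144], [351, 130], [417, 167], [383, 185]] [[0.393, 0.2214], [0.4019, 0.3601], [0.6634, 0.3528], [0.6577, 0.2152]]
```

View pics/w1.png

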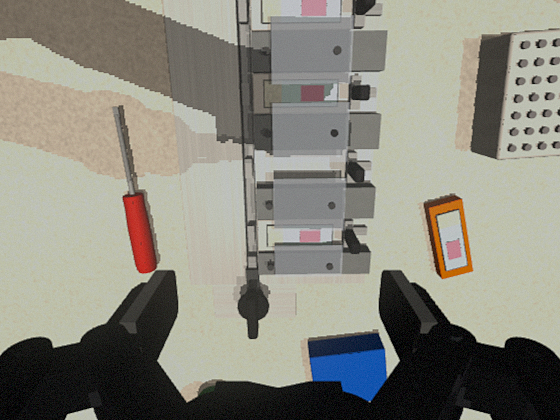

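The wrist view shows the knob at (253,302) with its wing upright in the picture. Pink-labelled carriers are at (313,8), (313,92) and (311,237), and bay 1 at (300,160) is empty. The tabs are at about (350,238), (355,168), (360,92) and (366,5). The orange look-alike at (448,237) lies outside the loader.

Run:
```python
from h import *
w=Cam("wrist");im=w.im
g=cv2.cvtColor(im,cv2.COLOR_RGB2GRAY);hsv=cv2.cvtColor(im,cv2.COLOR_RGB2HSV)
m=cv2.inRange(im,(0,0,0),(45,45,45));m[:,:235]=0;m[345:]=0;m[:,395:]=0
k,l,s,c=cv2.connectedComponentsWithStats(m)
for j in range(1,k):
    if s[j][4]>60: print(s[j].tolist(),c[j].round(1).tolist(),[w.onz(c[j],z)[:2].round(4).tolist() for z in(.047,.052)])
# knob wing profile
for r in range(262,342,6):
    q=np.where(g[r,235:275]<50)[0]; print(r,(q.min()+235,q.max()+235) if len(q) else None,end=' ')
# pink labels z=.028
p=cv2.inRange(hsv,(160,60,60),(180,255,255));k,l,s,c=cv2.connectedComponentsWithStats(p)
print([(s[j].tolist(),w.onz(c[j],.028)[:2].round(4).tolist()) for j in range(1,k) if s[j][4]>60])
# grey cover plates
```

```text
[356, 0, 19, 14, 151] [363.0, 5.9] [[0.6071, -0.0212], [0.6061, -0.0223]]
[352, 85, 18, 14, 117] [357.9, 91.5] [[0.608, -0.0966], [0.6069, -0.0967]]
[348, 162, 16, 19, 99] [353.7, 168.7] [[0.6092, -0.1743], [0.6081, -0.1733]]
[345, 229, 16, 24, 162] [351.0, 238.8] [[0.6118, -0.2546], [0.6107, -0.2525]]
[379, 271, 16, 74, 870] [387.6, 303.2] [[0.6614, -0.338], [0.6596, -0.3348]]
262 None 268 (np.int64(247), np.int64(257)) 274 None 280 None 286 None 292 (np.int64(247), np.int64(262)) 298 (np.int64(241), np.int64(266)) 304 (np.int64(239), np.int64(268)) 310 (np.int64(239), np.int64(267)) 316 (np.int64(243), np.int64(263)) 322 (np.int64(248), np.int64(257)) 328 (np.int64(248), np.int64(257)) 334 (np.int64(249), np.int64(257)) 340 None [([302, 0, 24, 15, 349], [0.5629, -0.0182]), ([301, 85, 23, 16, 337], [0.5644, -0.0973]), ([300, 231, 20, 10, 197], [0.5669, -0.2588]), ([447, 239, 15, 20, 218], [0.74, -0.275])]
```

```bash
python3 -m creep '[[[8.5,-17.4,-3.4,12,0],[8.5,-17.4,-3.4,12,0],[8.5,-17.4,-3.4,12,0],[8.5,-17.4,-3.4,12,0],[8.5,-17.4,-3.4,12,0],[8.5,-17.4,-3.4,12,0],[8.5,-17.4,-3.4,12,0],[8.5,-17.4,-3.4,12,0]]]'
python3 - <<'E'
from h import *
w=Cam("wrist","w2.png");b=Cam("side","sd2.png");a=Cam("scene")
def show(P): return [c.proj(P).round(1).tolist() for c in(w,a,b)]
print("tip between",show((.497,-.352,.06)))
for c,x,y in((w,(180,400),(0,420)),(a,(145,195),(215,265))):
    m=cv2.inRange(c.im,(0,0,0),(42,42,42));z=np.zeros_like(m);z[slice(*y),slice(*x)]=m[slice(*y),slice(*x)]
    k,l,s,ce=cv2.connectedComponentsWithStats(z);print([(s[j].tolist(),ce[j].round(1).tolist()) for j in range(1,k) if s[j][4]>60])
cv2.imwrite("pics/w2s.png",np.hstack([w.im[:,:,::-1],cv2.resize(b.im[130:230,300:400,::-1],(240,420))[:,:240]]))
E
```

```text
clock: 1.85
tcp_pos: [0.4967, -0.353, 0.1509]
ee_rot: [-180.0, -0.1, 90.0]
contact_force: [1.0, -0.0, 0.9]
finger_gap: 0.994
gripper_force: 0.0
tip between [[280.6, 210.8], [162.2, 232.4], [349.9, 169.2]]
[([258, 160, 49, 45, 732], [280.6, 182.7]), ([379, 270, 21, 88, 1223], [390.3, 307.5]), ([180, 362, 220, 58, 7263], [292.3, 402.1])]
[([152, 228, 43, 26, 512], [168.3, 240.7])]
```

View pics/w2s.png

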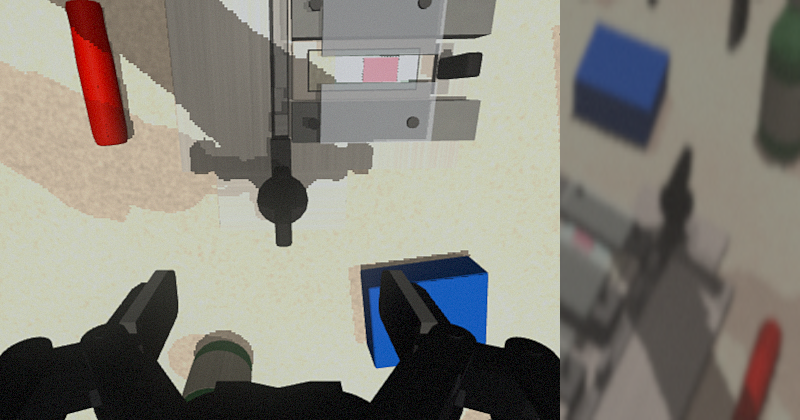

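Here the knob hub is at (283,200), the wing's near end at (283,245), and the blue box edge runs from (360,270) to (490,272). The right finger is above the box's edge, so I check the clearance.

Run:
```python
from h import *
w=Cam("wrist")
for u,zs in(((283,245),(.034,.06)),((283,200),(.02,.034)),((275,225),(.06,)),((291,225),(.06,)),((283,140),(.02,.06)),((360,268),(.034,)),((487,272),(.034,)),((373,365),(.034,)),((363,300),(.034,)),((217,228),(.005,)),((189,145),(.01,)),((378,40),(.028,))):
    print(u,[w.onz(u,z)[:2].round(4).tolist() for z in zs])
```

```text
(283, 245) [[0.501, -0.3893], [0.5005, -0.3777]]
(283, 200) [[0.5009, -0.3555], [0.5007, -0.3513]]
(275, 225) [[0.4947, -0.3622]]
(291, 225) [[0.5061, -0.3621]]
(283, 140) [[0.5005, -0.307], [0.4998, -0.302]]
(360, 268) [[0.5649, -0.4098]]
(487, 272) [[0.6709, -0.4131]]
(373, 365) [[0.5843, -0.5083]]
(363, 300) [[0.5698, -0.4402]]
(217, 228) [[0.4431, -0.3862]]
(189, 145) [[0.4249, -0.3126]]
(378, 40) [[0.5656, -0.2369]]
```

```bash
python3 -m creep '[[[6,0.2,0.35,4,0],[6,0.2,0.35,8,0],[6,0.2,0.35,10,0],[6,0.2,0.35,11.4,0],[6,0.2,0.35,11.4,0],[0.5,0.2,0.35,11.4,0],[0.5,0.2,0.35,11.4,0],[0.5,0.2,0.35,11.4,0],[0.5,0.2,0.35,11.4,0],[0.5,0.2,0.35,11.4,0],[0.5,0.2,0.35,11.4,0],[0.5,0.2,0.35,11.4,0],[0.5,0.2,0.35,11.4,0]]]'
```

```text
clock: 3.13
tcp_pos: [0.4999, -0.3524, 0.0392]
ee_rot: [179.9, 0.1, 90.1]
contact_force: [-1.6, 1.3, 5.7]
finger_gap: 0.129
gripper_force: 59.5
```

```bash
python3 -m creep '[[[0.5,0,0,0,-6],[0.5,0,0,0,-12],[0.5,0,0,0,-18],[0.5,0,0,0,-24],[0.5,0,0,0,-30],[0.5,0,0,0,-36],[0.5,0,0,0,-42],[0.5,0,0,0,-48],[0.5,0,0,0,-54],[0.5,0,0,0,-60],[0.5,0,0,0,-66],[0.5,0,0,0,-72],[0.5,0,0,0,-78],[0.5,0,0,0,-83],[0.5,0,0,0,-87],[0.5,0,0,0,-88],[0.5,0,0,0,-88],[0.5,0,0,0,-88]]]'
```

```text
clock: 4.63
tcp_pos: [0.4987, -0.3536, 0.0392]
ee_rot: [-179.9, -0.0, 177.6]
contact_force: [-3.1, 1.4, 7.2]
finger_gap: 0.125
gripper_force: 59.9
```

```bash
python3 -m creep '[[[6,0,0,0,0],[6,0,0,0,0],[6,0,0,0,0],[6,0,0,0,0],[6,0,0,-4,0],[6,0,0,-8,0],[6,0.5,4,-12,-3],[6,3.5,43.9,-14,-3],[6,3.5,43.9,-14,-3],[6,3.5,43.9,-14,-3],[6,3.5,43.9,-14,-3],[6,3.5,43.9,-14,-3],[6,3.5,43.9,-14,-3],[6,3.5,43.9,-14,-3],[6,3.5,43.9,-14,-3],[6,3.5,43.9,-14,-3],[6,3.5,43.9,-14,-3],[6,3.5,43.9,-14,-3],[6,3.5,43.9,-14,-3],[6,3.5,43.9,-14,-3]]]'
python3 - <<'E'
from h import *
w=Cam("wrist","w3.png");a=Cam("scene","s3.png")
print("exp handle",w.proj((.480,.087,.042)))
cv2.imwrite("pics/w3s.png",np.hstack([w.im[:,:,::-1],cv2.resize(a.im[210:270,140:200,::-1],(240,240)).repeat(1,0) if 0 else cv2.copyMakeBorder(cv2.resize(a.im[210:270,140:200,::-1],(240,240)),0,180,0,0,0)]))
E
```

```text
clock: 6.3
tcp_pos: [0.4797, 0.0875, 0.1771]
ee_rot: [-179.9, -0.0, -179.0]
contact_force: [0.1, -0.4, -0.1]
finger_gap: 0.697
gripper_force: 0.0
exp handle [276.06905332 195.71994525]
```

View pics/w3s.png

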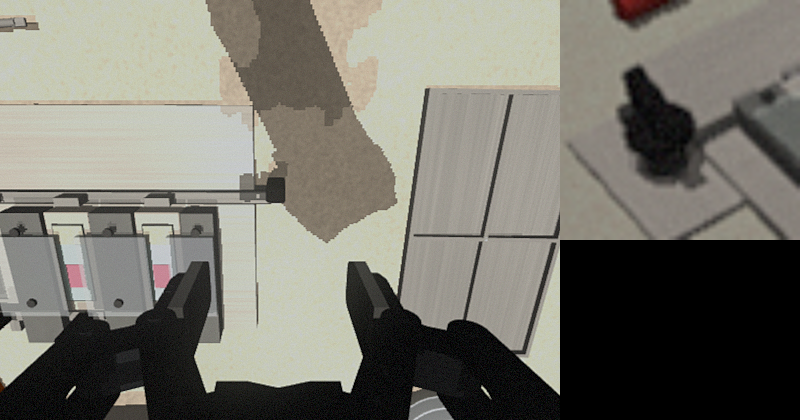

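The knob is turned in the inset. The handle's top face is at (276,194), against a prediction of (276,196), so they match. The tray is at (480,240) on the right.

```bash
python3 -m creep '[[[6,0,0,4,0],[6,0,0,8,0],[6,0,0,12,0],[6,0,0,14,0],[6,0,0,15.3,0],[6,0,0,15.3,0],[0.8,0,0,15.3,0],[0.8,0,0,15.3,0],[0.8,0,0,15.3,0],[0.8,0,0,15.3,0],[0.8,0,0,15.3,0],[0.8,0,0,15.3,0],[0.8,0,0,15.3,0]]]'
```

```text
clock: 7.48
tcp_pos: [0.4808, 0.0852, 0.0257]
ee_rot: [-179.8, 0.1, -179.1]
contact_force: [-0.2, -5.1, 6.9]
finger_gap: 0.167
gripper_force: 60.0
```

```bash
python3 -m creep '[[[0.8,0,-0.6,0,0],[0.8,0,-1.2,0,0],[0.8,0,-1.8,0,0],[0.8,0,-2.4,0,0],[0.8,0,-3,0,0],[0.8,0,-3.5,0,0],[0.8,0,-3.9,0,0],[0.8,0,-4.2,0,0],[0.8,0,-4.3,0,0],[0.8,0,-4.3,0,0],[0.8,0,-4.3,0,0]]]'
```

```text
clock: 8.4
tcp_pos: [0.4815, 0.0461, 0.0257]
ee_rot: [179.9, 0.2, -179.0]
contact_force: [-1.6, 1.7, 8.2]
finger_gap: 0.171
gripper_force: 60.3
```

```bash
python3 -m creep '[[[0.8,0,-0.3,0,0],[0.8,0,-0.3,0,0],[0.8,0,-0.3,0,0],[4,0,-0.2,0,0],[4,0,-0.2,0,0],[4,0,-0.2,0,0],[4,0,-0.2,-4,0],[4,0,-0.2,-8,0],[4,0,-0.2,-10,0],[0,0,-0.2,-10,0],[0,0,-0.2,-10,0]]]'
```

```text
clock: 9.32
tcp_pos: [0.4812, 0.0423, 0.1251]
ee_rot: [-180.0, 0.1, -179.1]
contact_force: [0.0, -0.6, -0.1]
finger_gap: 0.195
gripper_force: 0.0
```

```bash
python3 -m creep '[[[0,-15.3,-6.1,0,0],[0,-15.3,-6.1,0,0],[0,-15.3,-6.1,0,0],[0,-15.3,-6.1,0,0],[0,-15.3,-6.1,2,0],[0,-15.3,-6.1,6,0],[0,-15.3,-6.1,7.8,0],[0,-15.3,-6.1,7.8,0]]]'
python3 - <<'E'
from h import *
a=Cam("scene","s4.png");b=Cam("side")
cv2.imwrite("pics/s4c.png",np.vstack([cv2.resize(a.im[120:270,150:350,::-1],(400,300)),cv2.resize(b.im[150:300,200:400,::-1],(400,300))]))
E
```

```text
clock: 9.98
tcp_pos: [0.6292, -0.0167, 0.0389]
ee_rot: [-179.9, -0.8, -179.0]
contact_force: [-1.6, -0.9, -0.5]
finger_gap: 0.001
gripper_force: 0.0
```

View pics/s4c.png

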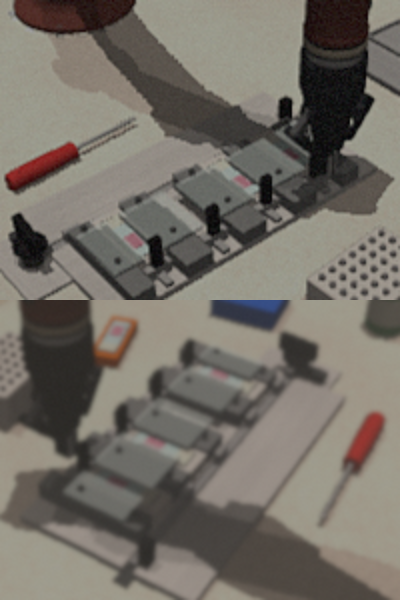

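The fingers are behind the bay 3 tab (upper view near (318,170)) and the bar handle has moved to the open position. Now I push.

```bash
python3 -m creep '[[[0,0,0,-0.3,0],[0,0,0,-0.3,0],[0,1,0,-0.3,0],[0,2,0,-0.3,0],[0,3,0,-0.3,0],[0,4,0,-0.3,0],[0,5,0,-0.3,0],[0,6,0,-0.3,0],[0,7,0,-0.3,0],[0,7.6,0,-0.3,0],[0,8,0,-0.3,0],[0,8.3,0,-0.3,0],[0,8.3,0,-0.3,0],[0,8.3,0,-0.3,0]]]'
```

```text
clock: 11.25
tcp_pos: [0.5569, -0.0162, 0.0517]
ee_rot: [179.9, 0.7, -179.0]
contact_force: [5.7, -0.1, -3.9]
finger_gap: -0.0
gripper_force: 3.0
```

```bash
python3 -m creep '[[[0,0.5,0,0,0],[0,0.8,0,0,0],[0,0.8,0,0,0],[0,0.8,0,0,0]]]'
```

```text
clock: 11.58
tcp_pos: [0.5563, -0.0161, 0.0527]
ee_rot: [179.8, 1.6, -179.0]
contact_force: [17.0, -0.5, -11.2]
finger_gap: -0.002
gripper_force: 8.0
```

```bash
python3 -m creep '[[[0,-1.5,0,0,0],[0,-2,0,-4,0],[0,-9.1,-8,-4,0],[0,-9.1,-8,-4,0],[0,-9.1,-8,-4,0],[0,-9.1,-8,-4,0],[0,-9.1,-8,-2,0],[0,-9.1,-8,0,0],[0,-9.1,-8,0,0],[0,-8,-8,0,0],[0,-7,-8,0,0],[0,-6,-8,0,0],[0,-5,-8,0,0],[0,-4,-8,0,0],[0,-3,-8,0,0],[0,-2,-8,0,0],[0,-1,-8,0,0],[0,-0.4,-8,0,0],[0,-0.4,-8,0,0],[0,-0.4,-8,0,0]]]'
```

```text
clock: 13.25
tcp_pos: [0.5577, -0.0957, 0.0527]
ee_rot: [179.9, 1.2, -178.9]
contact_force: [10.7, 0.6, -7.4]
finger_gap: -0.002
gripper_force: 5.3
```

```bash
python3 -m creep '[[[0,-1.5,0,0,0],[0,-2,0,-4,0],[0,-8.8,-16,-4,0],[0,-8.8,-16,-4,0],[0,-8.8,-16,-4,0],[0,-8.8,-16,-4,0],[0,-8.8,-16,-4,0],[0,-8.8,-16,-2,0],[0,-8.8,-16,0,0],[0,-8.8,-16,0,0],[0,-7.5,-16,0,0],[0,-6.5,-16,0,0],[0,-5.5,-16,0,0],[0,-4.5,-16,0,0],[0,-3.5,-16,0,0],[0,-2.5,-16,0,0],[0,-1.5,-16,0,0],[0,-0.5,-16,0,0],[0,0,-16,0,0],[0,0,-16,0,0]]]'
```

```text
clock: 14.92
tcp_pos: [0.5601, -0.2553, 0.0528]
ee_rot: [-180.0, 1.2, -178.8]
contact_force: [10.8, 0.2, -8.7]
finger_gap: -0.001
gripper_force: 5.6
```

```bash
python3 -m creep '[[[0,-1.5,0,0,0],[0,-2,0,-4,0],[0,-2,0,-8,0],[5.6,8.3,-0.2,-12,0],[5.6,8.3,-0.2,-12,0],[5.6,8.3,-0.2,-12,0],[5.6,8.3,-0.2,-12,0],[5.6,8.3,-0.2,-12,0],[5.6,8.3,-0.2,-12,0],[5.6,8.3,-0.2,-12,0],[5.6,8.3,-0.2,-12,0]]]';python3 - <<'E'
from h import *
w=Cam("wrist","w5.png");a=Cam("scene","s5.png")
o=bot.get_obs();print(o["tcp_pos"])
L=lambda x,y,z:(.5534+x-.0192*y,-.138+.0192*x+y,z)
print("exp front corners c0",[w.proj(L(-.12,y,.028)).round(0).tolist() for y in(-.1,-.14)],"pink exp",w.proj(L(-.07+.008,-.12,.028)).round())
cv2.imwrite("pics/w5s.png",np.hstack([w.im[:,:,::-1],cv2.copyMakeBorder(cv2.resize(a.im[140:260,190:310,::-1],(240,240)),0,180,0,0,0)]))
E
```

```text
clock: 15.83
tcp_pos: [0.4701, -0.2596, 0.1692]
ee_rot: [180.0, 0.0, -178.9]
contact_force: [-0.2, 0.2, 0.2]
finger_gap: 0.652
gripper_force: 0.0
[ 0.46965948 -0.25972896  0.16890562]
exp front corners c0 [[301.0, 152.0], [252.0, 152.0]] pink exp [276. 220.]
```

View pics/w5s.png

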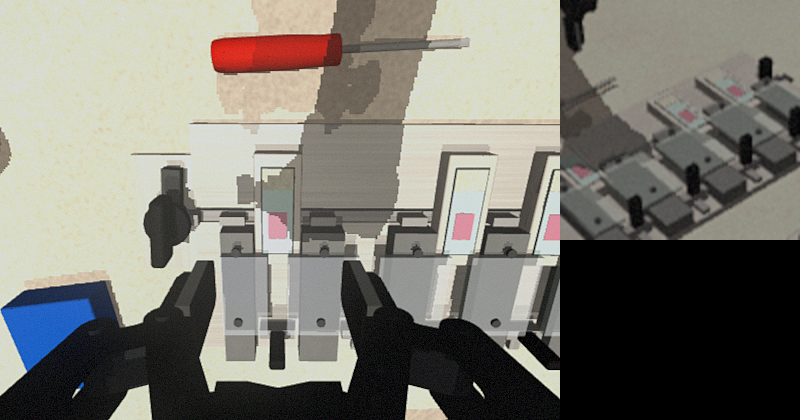

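All three carriers are out and the tabs are back. Carrier 0's front edge is at row 152, columns 255-300, as predicted. I grip it here.

```bash
python3 -m creep '[[[5.6,0,0,4,0],[5.6,0,0,8,0],[5.6,0,0,12,0],[5.6,0,0,14,0],[5.6,0,0,15.1,0],[5.6,0,0,15.1,0],[3,0,0,15.1,0],[3,0,0,15.1,0],[3,0,0,15.1,0],[3,0,0,15.1,0],[3,0,0,15.1,0],[3,0,0,15.1,0]]]'
```

```text
clock: 16.93
tcp_pos: [0.4697, -0.2608, 0.0196]
ee_rot: [-179.9, 0.1, -179.0]
contact_force: [-0.6, -0.3, 5.1]
finger_gap: 0.441
gripper_force: 61.4
```

```bash
python3 -m creep '[[[3,0,0,-3,0],[3,0,0,-7,0],[3,0,0,-11,0],[3,-3.9,52,-18,0],[3,-3.9,52,-18,0],[3,-3.9,52,-18,0],[3,-3.9,52,-18,0],[3,-3.9,52,-18,0],[3,-3.9,52,-18,0],[3,-3.9,52,-18,0],[3,-3.9,52,-18,0],[3,-3.9,52,-18,0],[3,-3.9,52,-18,0],[3,-3.9,52,-18,0],[3,-3.9,52,-18,0],[3,-3.9,52,-18,0],[3,-3.9,52,-18,0],[3,-3.9,52,-18,0],[3,-3.9,52,-18,0]]]';python3 - <<'E'
from h import *
w=Cam("wrist","w6.png");print(w.p.round(4))
E
```

```text
clock: 18.52
tcp_pos: [0.4986, 0.2587, 0.1977]
ee_rot: [-179.9, -0.1, -179.0]
contact_force: [0.3, -0.7, -0.7]
finger_gap: 0.44
gripper_force: 60.4
[0.4191 0.2588 0.34  ]
```

View pics/w6.png

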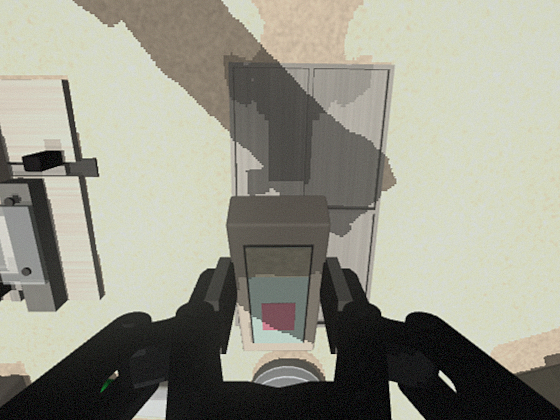

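The carrier is held. The tray's near edge runs from (230,64) to (394,66), with the divider at (311,66), the cross rib's right end at (375,209) and the far-right corner near (370,325). I cast rays for these.

```bash
cat > tr.py <<'E'
from h import *
import sys
def centre(P,yaw,name): pass
E
python3 - <<'E'
from h import *
w=Cam("wrist");a=Cam("scene");im=w.im
for n,u in dict(nl=(230,64),nr=(394,66),div=(311,66),cr=(376,208),fr=(370,325)).items(): print(n,w.onz(u,.010)[:2].round(4).tolist())
# scene: tray outline from earlier
print("scene proj check of tray corners", )
hsv=cv2.cvtColor(a.im,cv2.COLOR_RGB2HSV);
g=np.zeros(a.im.shape[:2],np.uint8);s=(slice(120,200),slice(300,440))
g[s]=cv2.inRange(hsv,(0,0,40),(180,22,138))[s];g=cv2.morphologyEx(g,cv2.MORPH_OPEN,np.ones((3,3)))
ct=max(cv2.findContours(g,0,2)[0],key=cv2.contourArea);r=cv2.approxPolyDP(cv2.convexHull(ct),5,True)[:,0]
print(cv2.contourArea(ct),r.tolist(),[a.onz(u,.010)[:2].round(4).tolist() for u in r])
E
```

```text
nl [0.3952, 0.215]
nr [0.3945, 0.3585]
div [0.3957, 0.2859]
cr [0.5252, 0.3559]
fr [0.6611, 0.363]
scene proj check of tray corners
1230.5 [[340, 157], [365, 142], [416, 169], [382, 185]] [[0.488, 0.2239], [0.479, 0.3404], [0.6678, 0.3427], [0.656, 0.2131]]
```

```bash
python3 -m creep '[[[3,-8.2,-0.9,0,0],[3,-8.2,-0.9,4,0],[3,-8.2,-0.9,8,0],[3,-8.2,-0.9,12,0],[3,-8.2,-0.9,15,0],[3,-8.2,-0.9,16.5,0],[3,-8.2,-0.9,17.3,0],[3,-8.2,-0.9,17.9,0],[3,-8.2,-0.9,18.3,0],[3,-8.2,-0.9,18.3,0],[3,-8.2,-0.9,18.3,0]]]'
```

```text
clock: 19.58
tcp_pos: [0.5792, 0.2519, 0.0161]
ee_rot: [-179.9, -0.2, -179.1]
contact_force: [-4.3, 0.1, 6.3]
finger_gap: 0.437
gripper_force: 68.7
```

```bash
python3 -m creep '[[[3,0,0,0.1,0],[4.8,0,0,0.1,0],[4.8,0,0,0.1,0],[4.8,0,0,0.1,0],[4.8,0,0,0,0],[4.8,0,0,-4,0],[4.8,0,0,-8,0],[4.8,0,0,-12,0],[4.8,9,-1,-18,0],[4.8,9,-1,-18,0],[4.8,9,-1,-18,0],[4.8,9,-1,-18,0],[4.8,9,-1,-18,0]]]';python3 - <<'E'
from h import *
w=Cam("wrist","w7.png");print(w.p.round(4))
E
```

```text
clock: 20.67
tcp_pos: [0.4912, 0.2413, 0.1967]
ee_rot: [180.0, 0.2, -178.9]
contact_force: [0.9, 0.5, 0.2]
finger_gap: 0.564
gripper_force: 0.0
[0.4111 0.2408 0.3386]
```

View pics/w7.png

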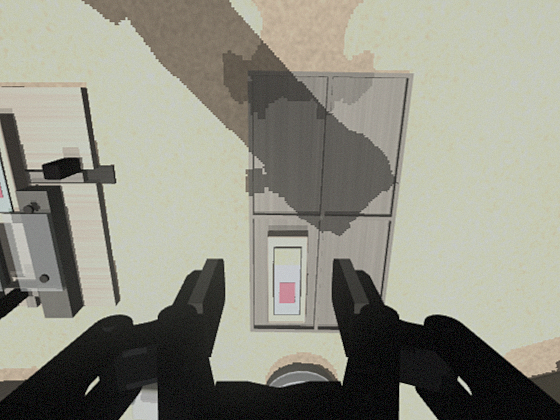

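Carrier 0 lies in its compartment: carrier at columns 267-307, rows 232-322, inside compartment columns 253-317, rows 217-328. It is well centred. The tray's corners are at (249,73), (411,74) and (250,331), with the cross at (323,215). Carrier 2 is next.

```bash
python3 - <<'E'
from h import *
w=Cam("wrist")
for u in((249,73),(411,74),(250,331),(323,215)): print(u,w.onz(u,.010)[:2].round(4).tolist())
print("carrier",w.onz((287,277),.022)[:2].round(4))
E
python3 -m creep '[[[5.6,3.1,-34.1,0,0],[5.6,3.1,-34.1,0,0],[5.6,3.1,-34.1,0,0],[5.6,3.1,-34.1,0,0],[5.6,3.1,-34.1,0,0],[5.6,3.1,-34.1,0,0],[5.6,3.1,-34.1,0,0],[5.6,3.1,-34.1,4,0],[5.6,3.1,-34.1,8,0],[5.6,3.1,-34.1,12,0],[5.6,3.1,-34.1,12,0]]]'
```

```text
(249, 73) [0.396, 0.2148]
(411, 74) [0.3943, 0.3565]
(250, 331) [0.6637, 0.2139]
(323, 215) [0.5263, 0.287]
carrier [0.589  0.2527]
clock: 21.68
tcp_pos: [0.4629, -0.1034, 0.0694]
ee_rot: [179.9, -0.6, -179.3]
contact_force: [-0.7, 0.4, 0.4]
finger_gap: 0.653
gripper_force: 0.0
```

```bash
python3 -m creep '[[[5.6,0,0,2,0],[5.6,0,0,4,0],[5.6,0,0,5.7,0],[5.6,0,0,5.7,0],[3,0,0,5.7,0],[3,0,0,5.7,0],[3,0,0,5.7,0],[3,0,0,5.7,0],[3,0,0,5.7,0],[3,0,0,5.7,0]]]'
```

```text
clock: 22.52
tcp_pos: [0.4664, -0.1005, 0.0188]
ee_rot: [-180.0, 0.1, -179.0]
contact_force: [-0.3, 0.6, -0.7]
finger_gap: 0.442
gripper_force: 61.1
```

```bash
cat > tr.py <<'E'
from h import *
ref=cv2.cvtColor(cv2.imread("pics/w7.png"),cv2.COLOR_BGR2GRAY)
w=Cam("wrist","trk_%d.png"%int(bot.get_obs()["clock"]*10));g=cv2.cvtColor(w.im,cv2.COLOR_RGB2GRAY)
print(bot.get_obs()["tcp_pos"].round(4),w.p.round(4))
for n,(u,v) in dict(nl=(249,73),nr=(411,74),cr=(395,215),fl=(250,331)).items():
    k=22;t=ref[v-k:v+k,u-k:u+k];r=cv2.matchTemplate(g,t,cv2.TM_CCOEFF_NORMED)
    _,s,_,p=cv2.minMaxLoc(r);q=(p[0]+k,p[1]+k);print(n,q,round(s,2),w.onz(q,.010)[:2].round(4).tolist())
E
python3 -m creep '[[[3,0,0,-3,0],[3,0,0,-7,0],[3,0,0,-11,0],[3,-3.1,34.1,-17.8,0],[3,-3.1,34.1,-17.8,0],[3,-3.1,34.1,-17.8,0],[3,-3.1,34.1,-17.8,0],[3,-3.1,34.1,-17.8,0],[3,-3.1,34.1,-17.8,0],[3,-3.1,34.1,-17.8,0],[3,-3.1,34.1,-17.8,0],[3,-3.1,34.1,-17.8,0],[3,-3.1,34.1,-17.8,0],[3,-3.1,34.1,-17.8,0]]]'; python3 tr.py
```

```text
clock: 23.68
tcp_pos: [0.4905, 0.2419, 0.1964]
ee_rot: [-180.0, -0.0, -178.9]
contact_force: [-0.4, -1.4, -1.5]
finger_gap: 0.441
gripper_force: 60.3
[0.4908 0.2398 0.1959] [0.4109 0.2414 0.3386]
nl (249, 74) 0.9 [0.3951, 0.2155]
nr (410, 76) 0.96 [0.3938, 0.357]
cr (395, 216) 0.96 [0.5242, 0.3598]
fl (154, 64) 0.61 [0.3887, 0.1328]
```

```bash
python3 -m creep '[[[3,-4,4,0,0],[3,-9.3,7.8,0,0],[3,-9.3,7.8,4,0],[3,-9.3,7.8,8,0],[3,-9.3,7.8,12,0],[3,-9.3,7.8,15,0],[3,-9.3,7.8,16.5,0],[3,-9.3,7.8,17.3,0],[3,-9.3,7.8,17.9,0],[3,-9.3,7.8,18.2,0],[3,-9.3,7.8,18.2,0],[3,-9.3,7.8,18.2,0]]]'
```

```text
clock: 24.73
tcp_pos: [0.5811, 0.3189, 0.0151]
ee_rot: [-179.9, -0.2, -179.1]
contact_force: [-4.3, -0.5, 6.7]
finger_gap: 0.443
gripper_force: 68.7
```

```bash
python3 -m creep '[[[3,0,0,0.1,0],[4.8,0,0,0.1,0],[4.8,0,0,0.1,0],[4.8,0,0,0.1,0],[4.8,0,0,0,0],[4.8,0,0,-4,0],[4.8,0,0,-8,0],[4.8,0,0,-12,0],[4.8,9.2,-7.8,-18.2,0],[4.8,9.2,-7.8,-18.2,0],[4.8,9.2,-7.8,-18.2,0],[4.8,9.2,-7.8,-18.2,0],[4.8,9.2,-7.8,-18.2,0],[4.8,9.2,-7.8,-18.2,0]]]';python3 tr.py
python3 - <<'E'
from h import *
w=Cam("wrist");hsv=cv2.cvtColor(w.im,cv2.COLOR_RGB2HSV)
p=cv2.inRange(hsv,(160,60,60),(180,255,255));k,l,s,c=cv2.connectedComponentsWithStats(p)
print([(s[j].tolist(),w.onz(c[j],.022)[:2].round(4).tolist()) for j in range(1,k) if s[j][4]>60])
E
```

```text
clock: 25.9
tcp_pos: [0.493, 0.241, 0.1967]
ee_rot: [180.0, 0.1, -179.1]
contact_force: [-0.2, 0.3, 0.1]
finger_gap: 0.561
gripper_force: 0.0
[0.4931 0.2415 0.1961] [0.4131 0.2407 0.3388]
nl (249, 73) 0.9 [0.397, 0.2151]
nr (411, 72) 0.98 [0.3937, 0.3571]
cr (396, 213) 0.95 [0.5244, 0.3598]
fl (251, 330) 0.98 [0.6644, 0.2153]
[([280, 282, 15, 20, 287], [0.6071, 0.2538])]
```

```bash
python3 -m creep '[[[5.6,3.3,-26.1,0,0],[5.6,3.3,-26.1,0,0],[5.6,3.3,-26.1,0,0],[5.6,3.3,-26.1,0,0],[5.6,3.3,-26.1,0,0],[5.6,3.3,-26.1,0,0],[5.6,3.3,-26.1,2,0],[5.6,3.3,-26.1,6,0],[5.6,3.3,-26.1,10,0],[5.6,3.3,-26.1,14,0],[5.6,3.3,-26.1,16,0],[5.6,3.3,-26.1,17.8,0],[5.6,3.3,-26.1,17.8,0],[3,3.3,-26.1,17.8,0],[3,3.3,-26.1,17.8,0],[3,3.3,-26.1,17.8,0],[3,3.3,-26.1,17.8,0],[3,3.3,-26.1,17.8,0],[3,3.3,-26.1,17.8,0]]]'
```

```text
clock: 27.58
tcp_pos: [0.4641, -0.0206, 0.0189]
ee_rot: [-180.0, 0.1, -179.0]
contact_force: [-1.0, 0.2, -1.7]
finger_gap: 0.447
gripper_force: 61.2
```

```bash
python3 -m creep '[[[3,0,0,-3,0],[3,0,0,-7,0],[3,0,0,-11,0],[3,-3.3,26.1,-17.8,0],[3,-3.3,26.1,-17.8,0],[3,-3.3,26.1,-17.8,0],[3,-3.3,26.1,-17.8,0],[3,-3.3,26.1,-17.8,0],[3,-3.3,26.1,-17.8,0],[3,-3.3,26.1,-17.8,0],[3,-3.3,26.1,-17.8,0],[3,-3.3,26.1,-17.8,0],[3,-3.3,26.1,-17.8,0]]]'; python3 tr.py
```

```text
clock: 28.67
tcp_pos: [0.4918, 0.2393, 0.1958]
ee_rot: [-179.9, -0.1, -179.1]
contact_force: [0.2, -1.0, -1.5]
finger_gap: 0.444
gripper_force: 60.4
[0.492  0.2388 0.1956] [0.4123 0.2395 0.3381]
nl (251, 74) 0.89 [0.3961, 0.2148]
nr (414, 74) 0.99 [0.3937, 0.3575]
cr (398, 215) 0.98 [0.5243, 0.3593]
fl (160, 71) 0.63 [0.3951, 0.1352]
```

```bash
python3 -m creep '[[[3,4.5,1.3,0,0],[3,4.5,1.3,0,0],[3,4.5,1.3,4,0],[3,4.5,1.3,8,0],[3,4.5,1.3,12,0],[3,4.5,1.3,15,0],[3,4.5,1.3,16.5,0],[3,4.5,1.3,17.3,0],[3,4.5,1.3,17.9,0],[3,4.5,1.3,18.2,0],[3,4.5,1.3,18.2,0],[3,4.5,1.3,18.2,0]]]'
```

```text
clock: 29.72
tcp_pos: [0.4451, 0.2518, 0.0146]
ee_rot: [-179.9, -0.2, -179.0]
contact_force: [-4.6, -0.1, 6.7]
finger_gap: 0.443
gripper_force: 68.2
```

Release, then rise to look.

```bash
python3 -m creep '[[[3,0,0,0.1,0],[4.8,0,0,0.1,0],[4.8,0,0,0.1,0],[4.8,0,0,0.1,0],[4.8,0,0,0,0],[4.8,0,0,-4,0],[4.8,0,0,-8,0],[4.8,0,0,-12,0],[4.8,0,-6,-20,0],[4.8,0,-9,-20,0],[4.8,0,-9,-20,0],[4.8,0,-9,-20,0],[4.8,0,-9,-20,0]]]';python3 - <<'E'
from h import *
a=Cam("scene");w=Cam("wrist","w9.png");print(w.p)
cv2.imwrite("pics/w9s.png",np.hstack([w.im[:,:,::-1],cv2.copyMakeBorder(cv2.resize(a.im[120:200,300:380+40,::-1][:, :120],(240,160)),0,260,0,0,0)]))
E
```

```text
clock: 30.8
tcp_pos: [0.4497, 0.161, 0.2154]
ee_rot: [-180.0, 0.2, -179.3]
contact_force: [0.6, 0.1, -0.2]
finger_gap: 0.564
gripper_force: 0.0
[0.36899436 0.16250756 0.35677462]
```

View pics/w9s.png

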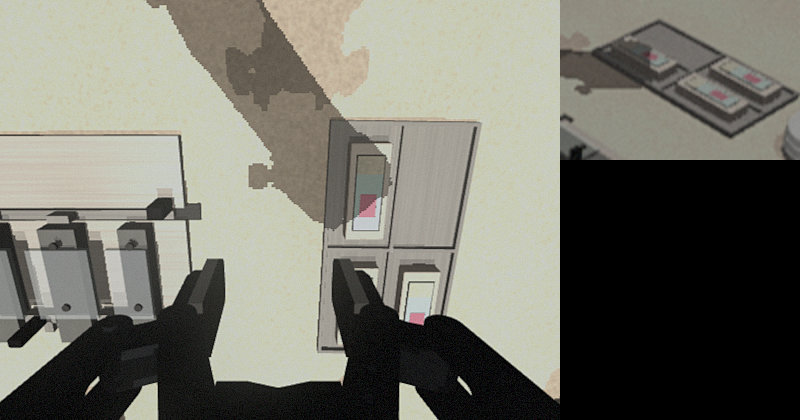

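All three carriers lie flat in their own compartments, with labels at (368,205), (368,285) behind the finger, and (417,318); the scene inset agrees. The bar handle is at (160,208) in the open position. Now I close the bar.

```bash
python3 -m creep '[[[4,-3.1,-11.8,0,0],[4,-3.1,-11.8,0,0],[4,-3.1,-11.8,0,0],[4,-3.1,-11.8,4,0],[4,-3.1,-11.8,8,0],[4,-3.1,-11.8,12,0],[4,-3.1,-11.8,15,0],[4,-3.1,-11.8,17.5,0],[4,-3.1,-11.8,19,0],[4,-3.1,-11.8,19,0],[4,-3.1,-11.8,19,0],[0.8,-3.1,-11.8,19,0],[0.8,-3.1,-11.8,19,0],[0.8,-3.1,-11.8,19,0],[0.8,-3.1,-11.8,19,0],[0.8,-3.1,-11.8,19,0]]]'
```

```text
clock: 32.23
tcp_pos: [0.4823, 0.0464, 0.0254]
ee_rot: [180.0, 0.1, -179.0]
contact_force: [-0.3, 0.1, 6.1]
finger_gap: 0.167
gripper_force: 60.5
```

```bash
python3 -m creep '[[[0.8,0,0.6,0,0],[0.8,0,1.2,0,0],[0.8,0,1.8,0,0],[0.8,0,2.4,0,0],[0.8,0,3,0,0],[0.8,0,3.5,0,0],[0.8,0,3.9,0,0],[0.8,0,4.3,0,0],[0.8,0,4.5,0,0],[0.8,0,4.5,0,0],[0.8,0,4.5,0,0]]]'
```

```text
clock: 33.15
tcp_pos: [0.4817, 0.0853, 0.0253]
ee_rot: [-179.5, 0.0, -179.2]
contact_force: [0.1, -9.5, 8.1]
finger_gap: 0.167
gripper_force: 60.9
```

```bash
python3 -m creep '[[[0.8,0,0.3,0,0],[0.8,0,0.3,0,0],[0.8,0,0.3,0,0],[4,0,0.1,0,0],[4,0,0,0,0],[4,0,0,0,0],[4,0,0,-4,0],[4,0,0,-8,0],[6,0,0,-12,3.4],[6,0,0,-12,3.4],[6,0,0,-12,3.4]]]'
```

```text
clock: 34.07
tcp_pos: [0.482, 0.0924, 0.1465]
ee_rot: [179.9, 0.3, 177.7]
contact_force: [-0.5, 0.2, -0.2]
finger_gap: 0.706
gripper_force: 0.0
```

```bash
python3 -m creep '[[[6,-3.5,-44.4,0,0],[6,-3.5,-44.4,0,0],[6,-3.5,-44.4,0,0],[6,-3.5,-44.4,0,0],[6,-3.5,-44.4,0,0],[6,-3.5,-44.4,0,0],[6,-3.5,-44.4,0,0],[6,-3.5,-44.4,0,0],[6,-3.5,-44.4,0,0],[6,-3.5,-44.4,0,0],[6,-3.5,-44.4,0,0],[6,-3.5,-44.4,0,0],[6,-3.5,-44.4,3,0],[6,-3.5,-44.4,3,0]]]'
python3 - <<'E'
from h import *
w=Cam("wrist","w10.png");a=Cam("scene","s10.png")
cv2.imwrite("pics/w10s.png",np.hstack([w.im[:,:,::-1],cv2.copyMakeBorder(cv2.resize(a.im[150:210,270:330,::-1],(240,240)),0,180,0,0,0)]))
print(w.proj((.4995,-.353,.06)))
E
```

```text
clock: 35.23
tcp_pos: [0.4934, -0.3521, 0.1083]
ee_rot: [179.6, -0.6, 177.6]
contact_force: [-1.6, 0.1, -0.8]
finger_gap: 0.701
gripper_force: 0.0
[274.62932277 246.68948114]
```

View pics/w10s.png

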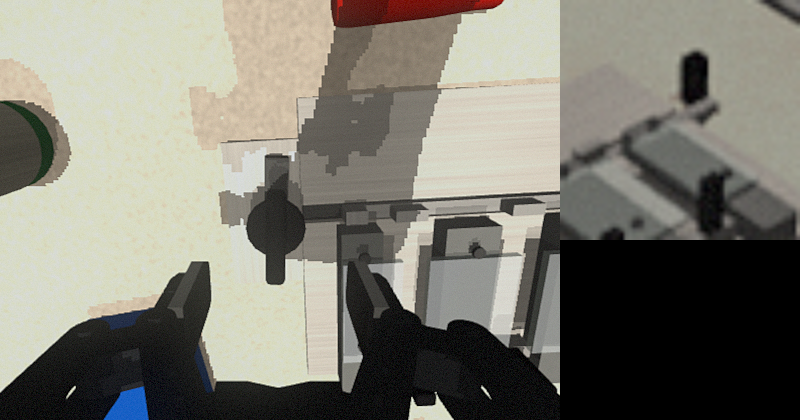

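The freed knob is at (275,228) with its dog pointing away at (275,165). The bar tooth at (408,212) stands in front of bay 0, so the bar is closed. I grip the knob and turn it back.

```bash
python3 -m creep '[[[6,0,0,2,0],[6,0,0,5,0],[6,0,0,7,0],[6,0,0,7.8,0],[6,0,0,7.8,0],[0.5,0,0,7.8,0],[0.5,0,0,7.8,0],[0.5,0,0,7.8,0],[0.5,0,0,7.8,0],[0.5,0,0,7.8,0],[0.5,0,0,7.8,0],[0.5,0,0,7.8,0]]]'
```

```text
clock: 36.33
tcp_pos: [0.4981, -0.3537, 0.038]
ee_rot: [180.0, 0.1, 177.5]
contact_force: [-1.0, 1.6, 6.0]
finger_gap: 0.131
gripper_force: 59.6
```

```bash
python3 -m creep '[[[0.5,0,0,0,6],[0.5,0,0,0,12],[0.5,0,0,0,18],[0.5,0,0,0,24],[0.5,0,0,0,30],[0.5,0,0,0,36],[0.5,0,0,0,42],[0.5,0,0,0,48],[0.5,0,0,0,54],[0.5,0,0,0,60],[0.5,0,0,0,66],[0.5,0,0,0,72],[0.5,0,0,0,78],[0.5,0,0,0,83],[0.5,0,0,0,87],[0.5,0,0,0,89],[0.5,0,0,0,89],[0.5,0,0,0,89]]]'; python3 -c "
from rig import bot;print(bot.get_obs()['torque'])"
```

```text
clock: 37.83
tcp_pos: [0.4998, -0.3519, 0.038]
ee_rot: [179.8, -0.0, 89.1]
contact_force: [1.6, 1.7, 7.2]
finger_gap: 0.131
gripper_force: 61.5
[ 0.65503404 -0.15069542  1.09440501]
```

```bash
python3 -m creep '[[[4,0,0,0,-0.5],[6,0,0,0,-0.5],[6,0,0,0,-0.5],[6,0,0,0,-0.5],[6,0,0,-4,-0.5],[6,0,0,-8,-0.5],[6,0,0,-12,-0.5],[6,4,0,-16,-0.5],[6,4,0,-16,-0.5],[6,4,0,-16,-0.5],[6,4,0,-16,-0.5],[6,4,0,-16,-0.5]]]'
python3 - <<'E'
from h import *
w=Cam("wrist");a=Cam("scene");b=Cam("side")
i=np.hstack([cv2.resize(a.im[120:280,140:440,::-1],(600,320)),cv2.copyMakeBorder(cv2.resize(w.im[:,150:410,::-1],(200,320)),0,0,0,0,0)])
cv2.imwrite("pics/f.png",np.vstack([i,cv2.copyMakeBorder(cv2.resize(b.im[150:420,80:400,::-1],(332,280)),0,0,0,468,0)]))
E
```

```text
clock: 38.83
tcp_pos: [0.4964, -0.3149, 0.1941]
ee_rot: [-179.8, -0.0, 89.0]
contact_force: [-0.4, -0.6, -0.3]
finger_gap: 0.7
gripper_force: 0.0
```

View pics/f.png

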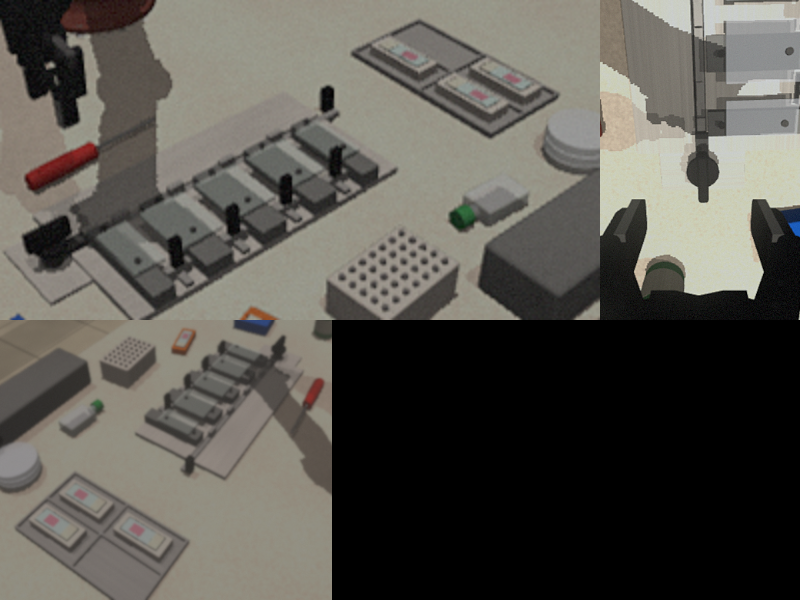

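The final views show three carriers in separate compartments, at (403,55), (473,95) and (508,77) in the scene panel. The bar handle is back at the left end at (327,98), the knob wing lies along loader y at (703,170) with its dog under the bar's end, and all the tabs are at rest.

```bash
python3 -c "
from rig import bot;print(bot.sign_off())"
```

```text
the job is handed in; nothing more can be done
None
```

I handed the job in at about 39 s on the clock: the three carriers present (bays 0, 2 and 3) lie in separate tray compartments, the bar is closed, the knob is locked and the gripper is clear; the hand-in gave no verdict, so this rests on the final camera views and the end-stop forces felt.

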